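# Fetch the rear cleaning basket from a crowded hook

## Robot

A 7-joint arm with a two-finger parallel gripper is mounted at the origin on the work surface. World frame = base frame: x ahead of the robot, y to its left, z up, the work surface at z = 0. Lengths are in m, angles in rad, forces in N, time in s.
With the tool pointing down it reaches from about 0.425 to 0.875 m from the base axis. Payload 4.7 kg.
Tool frame: the origin (TCP) lies midway between the tips of the shut fingers; the grasp point (between the pads) lies 19 mm behind it; z points along the fingers, y is the line along which they close (so a half turn about z gives the same grasp; the last joint's range is limited). The gripper opens to 87 mm and grips with 3 to 60 N. Pads are 19 mm wide; open, the fingers measure 117 mm over their backs; the gripper's body (75 mm by 190 mm) begins 51 mm behind the grasp point.
Start: joints at [1.359, 0.321, -0.07, 1.45, 0.023, 1.371, -0.057], TCP at [0.146, -0.634, 0.223] pointing down, gripper open.
Joint ranges: [-2.86, 2.86], [-0.3, 2.09], [-1.38, 1.24], [0.06, 2.45], [-1.56, 4.7], [0.09, 2.05], [-2.69, 2.69]. Speed limits (rad/s): [2.57, 2.57, 3.14, 3.14, 3.14, 3.14, 3.14].

## Interface

Orientations are given as a rotation vector (axis times angle).
In Python, from bench import ctrl gives the robot as it stands. The module is installed in compiled form; this text tells all that it offers.
- The arm moves only by the shell command python3 -m handwheel 'ROWS' [FORCE]. ROWS is JSON, a list of rows, each a list of 7 numbers: the finger opening in m, from 0 to 0.087, then the shift along the tool's x, y, z in m, then the turn, a rotation vector about the tool's x, y, z in degrees. A call has 1 to 12 rows; each row shifts and turns the commanded pose from where the row before left it, along the tool's axes as they then stand; what a row does not reach is not made up. A row lasts 1/8 s, in which the tool goes at most 62.5 mm and 10.7 degrees, less where a joint would pass 70% of its speed; a pose out of reach is approached as far as the arm can. A call is refused whole if a number of a shift passes 0.0625 or a number of a turn 10.7, either way. A call with a gripper value outside its range is refused whole. The fingers move at their own pace and stop on an object; FORCE is the grip in N (left out, the last holds). Time passes only in rows, so rows that do not move let the fingers close. It gives the time, the measured TCP pose, the force, the opening and the grip force at its end, in the units of the state.
- ctrl.get_state(): the state, without advancing time (a new reading comes with each control period).
- ctrl.get_image(name): name is "side" or "top" or "wrist"; returns (picture, depth): 384x512x3 uint8, blue, green, red; 384x512 float32, m along the optical axis (not along the pixel's ray), 0 where there is no reading.
- ctrl.camera_info(name): a dict with "intrinsics" (3x3 intrinsics, pixels), "R" (3x3) and "t" (3): a world point X has camera coordinates R X + t. Camera axes: x right, y down, z forward; pixel columns grow to the right and rows downward; lengths in m; the calibration is good to about 2 mm. The wrist camera is an equidistant fisheye: a pixel r from the principal point sees the ray r / f radians off the axis. A picture is of the moment at which its call begins: read the wrist's pose just before it. camera_info takes no time and is no camera call; for the wrist camera it gives the pose at the moment of the call.
- ctrl.close_job(): hands the job in; it is judged then, once.
The state is a dict: "time": time; "joint_positions": joint angles; "qd": joint speeds; "joint_torque": joint torques, N m; "position": TCP position; "tool_rot": TCP orientation; "ft_force": force on the tool from outside, world axes, zero at the start; "torque": the same for the moment, N m; "grip_width": opening from 0.0 (shut) to 1.0 (fully open); "grip_force": force on a finger pad.
Only numpy, scipy, OpenCV 4.12 (cv2) and the standard library are available. Lean on these libraries where they do the work, as an engineer would, in place of code of your own. Each camera call takes 0.05 s, during which the arm holds its last target. There are 200 camera calls.

## Task

Fetch the blue-gripped cleaning basket from the back of the crowded steel hook and stand it upright in the middle of the white tile, letting it touch down before you let go. First move the two baskets in front of it, one at a time, to the spare brass hook, filling the saddle nearest its post first and then the other; its height is unknown and it is sprung, so feel for it, and settle each basket in its saddle with a light steady downward push of about 8 N for a second before letting go. Never load the brass hook with more than 16 N or jolt the steel one, and leave the other things on the bench where they are.

Things in the scene. Friction and masses are not known exactly. Their poses are not given: they have to be found in the camera images.
- target: The wanted basket: steel cleaning cup 48 mm across and 45 mm high, blue grip and blue bands, with a stiff bail arch over it. It hangs in the rear saddle (nearest the post) of the crowded hook. Origin: centre of the cup's underside; z points up to the grip; the bail lies in its y-z plane, across the hook's arm. 0.15 to 0.24 kg.
- target_bail (a point): On the target, 85 mm above its origin: the axis of the bail's peak. The bail is a 6 mm round bar with legs at y = +-23 mm and a roof-shaped top; the free window between cup rim and peak is 37 mm high.
- target_grip (a point): On the target, 108 mm above its origin: where to pinch its grip block, 24 mm (x) by 16 mm (y), which reaches from 86 to 120 mm above the origin. Pinch across y; at this height the fingertips just clear the bail.
- front_a: Basket with black grip, in one of the two front saddles of the crowded hook. Same build, sizes, frame and mass range as the target; bail peak 85 mm and pinch point 108 mm above its origin.
- front_b: Basket with orange grip, in the other front saddle of the crowded hook (which of the two hangs foremost varies: read it). Same build, sizes, frame and mass range as the target.
- crowded: Crowded hook stand, fixed: grey foot 130 by 120 by 14 mm, steel post 16 mm thick and 203 mm high, one rigid steel arm, an 8 mm round bar that runs level from the post along the stand's -x (towards the robot), its ridge axis 190 mm above the table. Origin: on the table under the post's axis. More than 25 N on it counts as a jolt.
- crowded_rear (a point): The crowded arm's rear saddle, 50 mm from the post's axis, on the ridge axis; the others are at 110 and 170 mm. Saddles are V dips in the bar, 3.5 mm deep and 18 mm long. A bail seated in one has its peak axis about 4 mm above the ridge axis.
- crowded_tip (a point): Foot of the crowded arm's upturned tip, 200 mm from the post, on the ridge axis; the tip ends 14 mm above that axis. To pass ridge and tip, carry the bail's peak axis 17 to 31 mm (best 24) above the ridge axis; a basket can be raised, lowered or moved aside only once its bail is 40 mm beyond the tip.
- spare: Spare hook stand, fixed: dark wooden foot, steel post 212 mm high, sizes and frame as the crowded stand, with an empty brass hook on a clamped collar: same 8 mm bar along -x, saddles 50 and 110 mm from the post's axis, upturned tip at 140 mm, 14 mm high; the same clearances. More than 16 N on the hook (baskets and fingers together) spoils it.
- spare_post (a point): Top of the spare stand's post, 212 mm above the table. The brass hook's height on this post differs from run to run and is not measured: unloaded, its ridge axis lies 164 to 200 mm above the table. Find it by touching the arm from above (the level ridge 80 mm from the post is a good spot) or by sight.
- spare_foot (a point): On the spare stand's foot, 14 mm above the table at the post's axis. The brass hook above is sprung: it gives 1 mm straight down for each 2 N, 20 mm at most. A basket is pushed home when, still held in its saddle, it presses on the hook with more than 5 N for half a second; ease off before letting go.
- tile: White ceramic tile, fixed on the table between the stands, 120 by 120 by 12 mm thick. Origin: centre of the underside (top 12 mm above it).
- anvil: Bystander: dark steel bench block, 70 by 70 by 25 mm, loose. Origin: centre of the underside.
- hammer: Bystander: hammer 220 mm long lying on the bench along its own x, loose. Origin: near its middle, at the underside.
- jar: Bystander: white jar with yellow cap, 48 mm across, 85 mm high, loose. Origin: centre of the underside.
- gluejar: Bystander: amber jar with red label and black cap, 54 mm across, 80 mm high, loose. Origin: centre of the underside.
- pliers: Bystander: red-handled pliers, 115 mm long, 12 mm high, lying along their own x, loose. Origin: at the pivot, underside.
- file: Bystander: wooden-handled scriber, 170 mm long, lying along its own x, loose. Origin: near its middle, at the underside.
Not all that is in view belongs to the job. What is shaped like the spare but purple is not meant. Of the things shaped like the tile, the white one is meant.

How it is judged:
On the way, in this order (a step that is already met when the one before it is completed fails the run):
1. the first front basket is held and pushed down (more than 5 N) in the spare hook's saddle nearest the post for half a second (((contact force between front_a and spare above 5 N and contact force between the fingers and front_a above 1 N and x of front_a in the frame of spare between -0.07 and -0.03 m) or (contact force between front_b and spare above 5 N and contact force between the fingers and front_b above 1 N and x of front_b in the frame of spare between -0.07 and -0.03 m))), for 0.5 s.
2. the second front basket is held and pushed down (more than 5 N) in the spare hook's outer saddle for half a second, the first still hanging in the inner one ((((contact force between front_a and spare above 5 N and contact force between the fingers and front_a above 1 N and x of front_a in the frame of spare between -0.13 and -0.09 m) and contact force between front_b and spare above 0.5 N and x of front_b in the frame of spare between -0.07 and -0.03 m) or ((contact force between front_b and spare above 5 N and contact force between the fingers and front_b above 1 N and x of front_b in the frame of spare between -0.13 and -0.09 m) and contact force between front_a and spare above 0.5 N and x of front_a in the frame of spare between -0.07 and -0.03 m))), for 0.5 s.
3. the blue basket touches down on the tile while still held (contact force between target and tile above 0.5 N and horizontal distance between target and tile below 0.035 m and angle between target's own z axis and vertical below 0.1 rad and contact force between the fingers and target above 1 N), for 0.1 s.
At the end, for the whole second after the job is handed in: The blue basket stands upright (within 0.1 rad) on the tile, its centre within 35 mm of the tile's centre; the two front baskets hang on the spare hook, one in each saddle (within 20 mm along the arm, tilted less than 0.3 rad); all at rest and released (contact force between target and tile above 0.5 N and horizontal distance between target and tile below 0.035 m and angle between target's own z axis and vertical below 0.1 rad and contact force between each of front_a, front_b and spare above 0.5 N and ((x of front_a in the frame of spare between -0.13 and -0.09 m and x of front_b in the frame of spare between -0.07 and -0.03 m) or (x of front_b in the frame of spare between -0.13 and -0.09 m and x of front_a in the frame of spare between -0.07 and -0.03 m)) and angle between each of front_a, front_b's own z axis and vertical below 0.3 rad and linear speed of each of front_a, front_b, target below 0.05 m/s and angular speed of each of front_a, front_b, target below 0.8 rad/s); the robot touches nothing.
It fails at once if the spare hook is loaded with more than 16 N (contact force between spare and anything else above 16 N).
It fails at once if the crowded hook stand is loaded with more than 25 N (contact force between crowded and anything else above 25 N).
It fails at once if another thing on the bench is moved by more than 20 mm (distance of any of anvil, hammer, jar, gluejar, pliers, file from where it was at the start of the episode above 0.02 m).
It also fails if it takes over 72 s, if anything falls off the work surface, if the arm or the gripper's body presses on something with over 40 N, if the wrist force passes 120 N, or if a joint passes its speed limit or range.

## Working session

There is one attempt and no reset: what is moved stays moved. The work goes in short steps, Python scripts to look and compute and a shell command to move; the robot and the scene stay as the last step left them, time stands still between calls to the robot, and variables do not carry over. Pictures are saved under pics/ and viewed, at most 10 in all, crops included, and the job is handed in when it is done.

```bash
mkdir -p pics
cat > h.py <<'E'
import numpy as np, cv2
from bench import ctrl
from scipy.spatial.transform import Rotation as Ro
def world(name,depth,info=None):
    i=info or ctrl.camera_info(name);K=np.array(i["intrinsics"]);R=np.array(i["R"]);t=np.array(i["t"])
    v,u=np.mgrid[0:384,0:512]
    c=np.stack([(u-K[0,2])/K[0,0]*depth,(v-K[1,2])/K[1,1]*depth,depth],-1)
    return (c-t)@R
E
python3 - <<'E'
from h import *
s=ctrl.get_state();print(s)
ims=[]
for n in("side","top"):
    im,d=ctrl.get_image(n);i=ctrl.camera_info(n);np.savez(f"{n}.npz",im=im,d=d);cv2.imwrite(f"pics/{n}0.png",im)
    print(n,np.round(i["intrinsics"],1).tolist(),np.round(i["R"],3).tolist(),np.round(i["t"],3).tolist(),(d>0).mean())
E
```

```text
{'time': 0.0, 'joint_positions': array([ 1.35908703,  0.32177273, -0.07007372,  1.45168965,  0.0225963 ,
        1.37079549, -0.05689251]), 'qd': array([-0.00061296, -0.0009799 ,  0.00044849, -0.00156482, -0.00222425,
        0.00050285, -0.00086068]), 'joint_torque': array([-7.83004598e-04, -4.91286743e+01, -4.04282100e-01, -3.12535787e+01,
       -6.41412777e-02,  4.35484049e-02,  1.28692800e-04]), 'position': array([ 0.14535208, -0.6329656 ,  0.22148672]), 'tool_rot': array([-3.11974447e+00, -3.53780966e-01,  4.87430847e-04]), 'ft_force': array([-0.43747356, -0.22440556,  0.97243875]), 'torque': array([ 0.04648531, -0.02854744,  0.04156339]), 'grip_force': 0.0, 'grip_width': 1.0005988246576603}
side [[384.7, 0.0, 253.0], [0.0, 384.7, 195.9], [0.0, 0.0, 1.0]] [[0.964, -0.265, 0.004], [-0.196, -0.724, -0.661], [0.179, 0.637, -0.75]] [-0.493, 0.212, 1.136] 0.9959767659505209
top [[361.3, 0.0, 261.2], [0.0, 361.3, 184.3], [0.0, 0.0, 1.0]] [[-0.003, -1.0, -0.005], [-0.987, 0.004, -0.162], [0.162, 0.005, -0.987]] [0.001, 0.561, 1.279] 0.9960276285807291
```

View pics/side0.png

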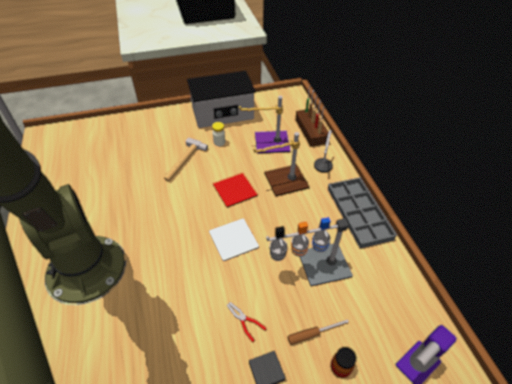

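View pics/top0.png

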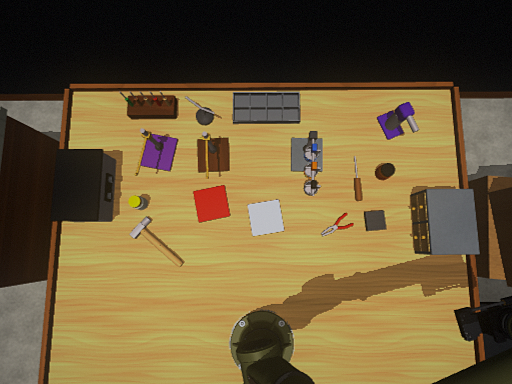

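The side view shows the crowded hook with black at (279,232), orange at (303,228) and blue at (325,224). Black is foremost.

Possible mix-ups:
- **Stand:** the spare on the dark wooden foot is at side (286,180), top (213,155). The purple decoy is at side (272,142), top (158,152).
- **Tile:** the white one is at side (235,239), top (266,217). The red decoy is at side (235,190).
- **First basket:** black (foremost), orange or blue.

I choose black first, the wooden-foot spare and the white tile. I'll check this in one close crop.

Run:
```python
from h import *
S=np.load("side.npz");T=np.load("top.npz")
a=cv2.resize(S["im"][125:290,225:365],None,fx=3,fy=3,interpolation=cv2.INTER_CUBIC)
b=cv2.resize(T["im"][120:245,190:330],None,fx=2.7,fy=2.7,interpolation=cv2.INTER_CUBIC)
o=np.zeros((max(a.shape[0],b.shape[0]),a.shape[1]+b.shape[1],3),np.uint8);o[:a.shape[0],:a.shape[1]]=a;o[:b.shape[0],a.shape[1]:]=b
print(o.shape);cv2.imwrite("pics/crop1.png",o)
def cen(im,d,n,lo,hi,roi,lab):
    hsv=cv2.cvtColor(im,cv2.COLOR_BGR2HSV);m=cv2.inRange(hsv,lo,hi);z=np.zeros_like(m);x0,y0,x1,y1=roi;z[y0:y1,x0:x1]=m[y0:y1,x0:x1]
    k,L,st,c=cv2.connectedComponentsWithStats(z)
    j=1+np.argmax(st[1:,4]);W=world(n,d);w=W[L==j]
    cn=max(cv2.findContours((L==j).astype(np.uint8),0,2)[0],key=cv2.contourArea);r=cv2.minAreaRect(cn)
    print(n,lab,st[j].tolist(),c[j].round(1),np.median(w,0).round(4),np.percentile(w[:,2],[5,95]).round(3),[np.round(q,1) for q in r])
for n,D,rois in(("side",S,dict(t=(200,210,265,265),g=(268,212,340,245),p=(330,210,350,240))),("top",T,dict(t=(240,190,290,245),g=(295,125,325,200),p=0))):
    im,d=D["im"],D["d"]
    cen(im,d,n,(0,0,150),(179,60,255),rois["t"],"tile")
    cen(im,d,n,(100,120,60),(130,255,255),rois["g"],"blue")
    cen(im,d,n,(5,170,150),(15,255,255),rois["g"],"orange")
    cen(im,d,n,(0,0,0),(179,255,45),rois["g"],"black")
    cen(im,d,n,(18,100,80),(32,255,255),(250,138,292,160) if n=="side" else (202,135,212,172),"brass")
```

```text
(495, 798, 3)
side tile [209, 219, 50, 42, 1277] [233.2 239. ] [ 0.4405 -0.022   0.0116] [0.007 0.015] [array([233.5, 238.5]), array([33.6, 41.1]), np.float64(69.0)]
side blue [321, 218, 9, 11, 75] [324.7 223.1] [ 0.649  -0.1794  0.2206] [0.202 0.23 ] [array([325., 223.]), array([10.,  8.]), np.float64(90.0)]
side orange [298, 222, 10, 6, 48] [302.6 224.5] [ 0.5901 -0.175   0.2278] [0.224 0.231] [array([302.5, 224.5]), array([5., 9.]), np.float64(90.0)]
side black [276, 228, 8, 10, 66] [279.5 232.5] [ 0.53   -0.1764  0.2195] [0.203 0.229] [array([279.5, 232.5]), array([9., 7.]), np.float64(90.0)]
side brass [250, 138, 42, 22, 380] [268.4 152.9] [6.537e-01 3.223e-01 1.000e-04] [-0.004  0.176] [array([270.5, 148.5]), array([41., 21.]), np.float64(-0.0)]
top tile [247, 200, 37, 36, 1028] [265.3 217.3] [ 0.4434 -0.0147  0.0118] [0.007 0.017] [array([265.3, 217.3]), array([31.9, 32.4]), np.float64(80.5)]
top blue [312, 144, 5, 7, 34] [314.1 146.9] [ 0.6515 -0.1715  0.2279] [0.225 0.231] [array([314., 147.]), array([6., 4.]), np.float64(90.0)]
top orange [313, 162, 4, 7, 13] [315.2 164.1] [ 0.5958 -0.1761  0.2277] [0.225 0.232] [array([314.5, 165. ]), array([6., 3.]), np.float64(90.0)]
top black [311, 180, 6, 8, 16] [312.3 184.6] [ 0.5287 -0.1624  0.2226] [0.202 0.23 ] [array([313.5, 183.5]), array([7., 5.]), np.float64(90.0)]
top brass [202, 135, 10, 37, 109] [206.4 149. ] [0.6736 0.1823 0.1778] [0.013 0.187] [array([206.5, 153. ]), array([36.,  9.]), np.float64(90.0)]
```

View pics/crop1.png

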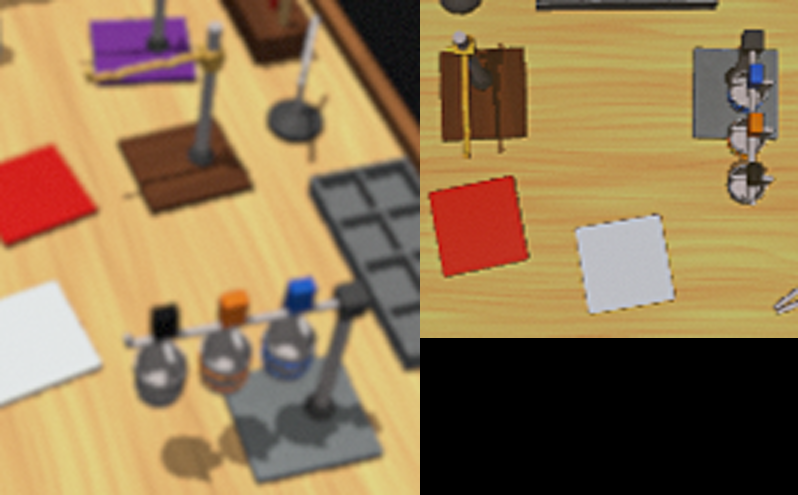

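Choices confirmed: black is foremost, then orange, and blue sits at the post. The wooden-foot spare has a brass hook, and the tile is white. Next I'll fit the bars and feet.

```bash
cat >> h.py <<'E'
def bar(P,m,lab):
    p=P[m]; 
    if len(p)<5: print(lab,len(p));return
    l=cv2.fitLine(p[:,:2].astype(np.float32),cv2.DIST_HUBER,0,.01,.01).ravel()
    if l[0]<0:l[:2]*=-1
    x=np.percentile(p[:,0],[0,100])
    print(lab,len(p),"yaw",round(np.degrees(np.arctan2(l[1],l[0])),2),"pt",l[2:].round(4),"x",x.round(3),"z",np.percentile(p[:,2],[10,50,90]).round(4))
E
python3 - <<'E'
from h import *
for n in("side","top"):
    D=np.load(n+".npz");im,d=D["im"],D["d"];W=world(n,d);hsv=cv2.cvtColor(im,cv2.COLOR_BGR2HSV)
    X,Y,Z=W[...,0],W[...,1],W[...,2]
    bar(W,(X>.45)&(X<.8)&(Y>.05)&(Y<.25)&(Z>.15)&(Z<.202)&(hsv[...,0]>15)&(hsv[...,0]<35)&(hsv[...,1]>90),n+" brass")
    bar(W,(X>.45)&(X<.75)&(Y>-.25)&(Y<-.1)&(Z>.18)&(Z<.2),n+" steelbar")
    for lab,y0,y1 in(("spare",.08,.28),("crowd",-.25,-.08)):
        q=W[(X>.55)&(X<.85)&(Y>y0)&(Y<y1)&(Z>.196)&(hsv[...,1]<70)]
        q=q[q[:,0]>.66]
        print(lab,"post top",len(q),np.median(q,0).round(4) if len(q) else 0, q[:,2].max() if len(q) else 0)
        m=(X>.5)&(X<.85)&(Y>y0)&(Y<y1)&(Z>.009)&(Z<.022)
        p=W[m][:,:2].astype(np.float32); r=cv2.minAreaRect(p*1000);print(lab,"foot",len(p),[np.round(v,1) for v in r])
E
```

```text
side brass 130 yaw 0.55 pt [0.6566 0.1775] x [0.558 0.713] z [0.1629 0.1762 0.1828]
side steelbar 304 yaw -3.57 pt [ 0.6286 -0.1785] x [0.497 0.713] z [0.1872 0.1924 0.197 ]
spare post top 20 [0.702  0.1793 0.2105] 0.2152353332724646
spare foot 1363 [array([674.6, 167.7]), array([349.4, 172.4]), np.float64(0.4)]
crowd post top 83 [ 0.6988 -0.1781  0.2022] 0.23039046435412855
crowd foot 1357 [array([ 732.4, -166.8]), array([258.2, 137. ]), np.float64(12.6)]
top brass 129 yaw 1.76 pt [0.6721 0.1805] x [0.559 0.715] z [0.173  0.178  0.1848]
top steelbar 167 yaw -2.29 pt [ 0.6268 -0.1717] x [0.503 0.711] z [0.1885 0.1924 0.1974]
spare post top 21 [0.7021 0.1823 0.2109] 0.21472088009323342
spare foot 1383 [array([674.6, 168. ]), array([172.2, 350.2]), np.float64(89.4)]
crowd post top 55 [ 0.7018 -0.1735  0.2028] 0.20645502794024317
crowd foot 677 [array([ 732.8, -158.6]), array([153.3, 232.4]), np.float64(89.9)]
```

Run:
```python
from h import *
s=ctrl.get_state();R=Ro.from_rotvec(s["tool_rot"]);print(R.as_matrix().round(3).tolist())
print("shift to view", R.inv().apply(np.array([.48,-.10,.36])-s["position"]).round(3))
print(ctrl.camera_info("wrist"))
```

```text
[[0.975, 0.224, -0.0], [0.224, -0.975, 0.002], [-0.0, -0.002, -1.0]]
shift to view [ 0.445 -0.445 -0.138]
{'intrinsics': array([[297.31863964,   0.        , 252.57883688],
       [  0.        , 297.31863964, 194.31745237],
       [  0.        ,   0.        ,   1.        ]]), 'R': array([[ 2.24318933e-01, -9.74515762e-01, -2.16537230e-04],
       [-9.35215998e-01, -2.15335170e-01,  2.81072590e-01],
       [-2.73956298e-01, -6.28473944e-02, -9.59686486e-01]]), 't': array([-0.65007626, -0.03267029,  0.38964268])}
```

```bash
python3 -m handwheel '[[0.06,0,0,0,0,0,7.75],[0.06,0,0,0,0,0,7.75],[0.06,0.03,-0.053,-0.0135,0,0,0],[0.06,0.03,-0.053,-0.0135,0,0,0],[0.06,0.03,-0.053,-0.0135,0,0,0],[0.06,0.03,-0.053,-0.0135,0,0,0],[0.06,0.03,-0.053,-0.0135,0,0,0],[0.06,0.03,-0.053,-0.0135,0,0,0],[0.06,0.03,-0.053,-0.0135,0,0,0],[0.06,0.03,-0.053,-0.0135,0,0,0],[0.06,0.03,-0.053,-0.0135,0,0,0],[0.06,0.03,-0.053,-0.0135,0,0,0]]' 20
```

```text
time: 1.6
position: [0.4694, -0.1157, 0.3578]
tool_rot: [3.14, -0.071, 0.0]
ft_force: [1.0, -0.4, -0.8]
grip_width: 0.688
grip_force: 0.0
```

```bash
cat >> h.py <<'E'
def wworld(d,i):
    K=np.array(i["intrinsics"]);R=np.array(i["R"]);t=np.array(i["t"])
    v,u=np.mgrid[0:384,0:512];dx=u-K[0,2];dy=v-K[1,2];r=np.hypot(dx,dy)+1e-9;th=r/K[0,0]
    k=np.tan(np.minimum(th,1.4))/r
    return (np.stack([dx*k*d,dy*k*d,d],-1)-t)@R
def wpx(X,i):
    K=np.array(i["intrinsics"]);c=np.array(i["R"])@X+np.array(i["t"]);r=np.hypot(c[0],c[1]);th=np.arctan2(r,c[2])
    return (K[:2,2]+K[0,0]*th*c[:2]/r).round(1)
E
python3 - <<'E'
from h import *
i=ctrl.camera_info("wrist");im,d=ctrl.get_image("wrist");i2=ctrl.camera_info("wrist")
print(i["t"]-i2["t"]);np.savez("w1.npz",im=im,d=d,R=i["R"],t=i["t"],K=i["intrinsics"]);cv2.imwrite("pics/w1.png",im)
print(ctrl.get_state()["position"])
E
```

```text
[-0.0053452  -0.00473128 -0.00108241]
[ 0.47382428 -0.10604333  0.35976212]
```

View pics/w1.png

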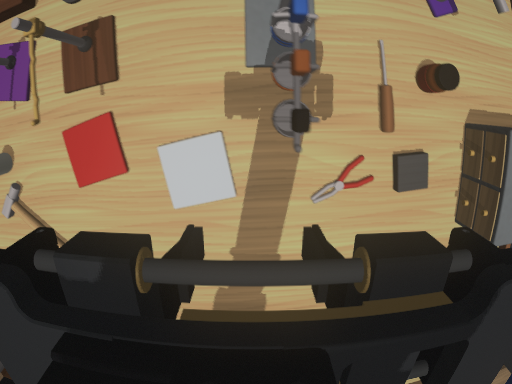

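The wrist view shows the steel hook on the right, with black at (300,120), orange at (300,62) and blue at (300,8). The brass hook is at the left, (33,75), and the white tile at (197,168). I'll fit from this settled place.

Run:
```python
from h import *
i=ctrl.camera_info("wrist");im,d=ctrl.get_image("wrist");W=wworld(d,i);X,Y,Z=[W[...,k] for k in range(3)]
hsv=cv2.cvtColor(im,cv2.COLOR_BGR2HSV)
print(ctrl.get_state()["position"],ctrl.get_state()["tool_rot"])
ok=(d>0)
bar(W,ok&(X>.55)&(X<.69)&(Y>.1)&(Y<.25)&(Z>.15)&(Z<.2),"brass")
bar(W,ok&(X>.55)&(X<.69)&(Y>.1)&(Y<.25)&(Z>.15)&(Z<.19)&(hsv[...,1]>90),"brass2")
bar(W,ok&(X>.49)&(X<.69)&(Y>-.2)&(Y<-.15)&(Z>.184)&(Z<.197),"steel")
for n,x in(("black",.53),("orange",.59),("blue",.65)):
    q=W[ok&(abs(X-x)<.025)&(abs(Y+.172)<.03)&(Z>.224)]
    if len(q): print(n,len(q),((q.min(0)+q.max(0))/2).round(4),np.ptp(q,0).round(3),np.median(q[:,2]).round(4))
q=W[ok&(X>.35)&(X<.55)&(abs(Y+.02)<.1)&(Z>.007)&(Z<.018)&(hsv[...,1]<60)&(hsv[...,2]>120)]
r=cv2.minAreaRect((q[:,:2]*1000).astype(np.float32));print("tile",r,np.median(q[:,2]))
q=W[ok&(X>.68)&(X<.74)&(abs(Y-.18)<.03)&(Z>.204)];print("spare post",len(q),q.mean(0) if len(q) else 0)
q=W[ok&(X>.68)&(X<.74)&(abs(Y+.177)<.03)&(Z>.198)];print("crowd post",len(q),q.mean(0) if len(q) else 0)
for n in("side","top"):
    D=np.load(n+".npz");W=world(n,D["d"]);X,Y,Z=[W[...,k] for k in range(3)]
    for lab,yc,z0 in(("spare",.18,.206),("crowd",-.176,.198)):
        q=W[(abs(X-.70)<.02)&(abs(Y-yc)<.02)&(Z>z0)&(Z<z0+.01)];print(n,lab,len(q),q.mean(0).round(4))
```

```text
[ 0.47208038 -0.10949217  0.35900931] [-3.13893287  0.04981335 -0.00572204]
brass 504 yaw 3.1 pt [0.6265 0.1781] x [0.561 0.69 ] z [0.1726 0.1762 0.1785]
brass2 504 yaw 3.1 pt [0.6265 0.1781] x [0.561 0.69 ] z [0.1726 0.1762 0.1785]
steel 876 yaw -1.67 pt [ 0.5896 -0.1704] x [0.504 0.681] z [0.1906 0.1925 0.194 ]
black 6088 [ 0.526  -0.1709  0.3486] [0.042 0.058 0.249] 0.4504
orange 361 [ 0.5948 -0.171   0.2273] [0.023 0.016 0.006] 0.2279
blue 325 [ 0.6541 -0.1727  0.2274] [0.024 0.016 0.006] 0.228
tile ((445.405029296875, -16.646957397460938), (119.74445343017578, 119.48004913330078), 9.493103981018066) 0.0111002779540738
spare post 103 [0.70461881 0.18259496 0.20959169]
crowd post 0 0
side spare 19 [0.7009 0.1821 0.2112]
side crowd 83 [ 0.6996 -0.1756  0.2021]
top spare 19 [0.7026 0.1834 0.211 ]
top crowd 63 [ 0.7014 -0.1747  0.2024]
```

```bash
python3 -m handwheel '[[0.06,0.021,0.0197,0.038,0,0,0],[0.06,0.021,0.0197,0.038,0,0,0],[0.06,0.021,0.0197,0.038,0,0,0],[0.06,0,0,0,0,0,0],[0.06,0,0,0,0,0,0]]'
cat >> h.py <<'E'
def grips(x0=.45,x1=.68,y0=-.2,y1=-.14,zt=.2225,zb=.236,ret=False):
    s=ctrl.get_state();i=ctrl.camera_info("wrist");im,d=ctrl.get_image("wrist");W=wworld(d,i);X,Y,Z=[W[...,k] for k in range(3)]
    m=((d>0)&(X>x0)&(X<x1)&(Y>y0)&(Y<y1)&(Z>zt)&(Z<zb)).astype(np.uint8)
    k,L,st,c=cv2.connectedComponentsWithStats(m)
    print("tcp",s["position"].round(4),"rot",s["tool_rot"].round(3),"yaw",round(np.degrees(2*np.arctan2(s["tool_rot"][1],s["tool_rot"][0]))%360,2))
    for j in range(1,k):
        if st[j,4]<60: continue
        q=W[L==j];print(st[j].tolist(),((q.min(0)+q.max(0))/2).round(4),np.ptp(q,0).round(3),"top",np.median(q[:,2]).round(4),"bgr",np.median(im[L==j],0))
    return im,d,W
E
python3 -c "
from h import *
grips()"
```

```text
time: 2.33
position: [0.5291, -0.1789, 0.2441]
tool_rot: [-3.14, 0.07, -0.0]
ft_force: [0.3, -0.2, 0.2]
grip_width: 0.689
grip_force: 0.0
tcp [ 0.5291 -0.1789  0.2441] rot [-3.14  0.07 -0.  ] yaw 357.46
[220, 16, 28, 39, 994] [ 0.6547 -0.173   0.2264] [0.024 0.016 0.007] top 0.2278 bgr [164.  96.  63.]
[222, 112, 26, 39, 985] [ 0.5952 -0.171   0.2267] [0.024 0.016 0.007] top 0.2278 bgr [ 47.  81. 140.]
[225, 206, 25, 35, 836] [ 0.5356 -0.1692  0.2261] [0.024 0.017 0.007] top 0.2279 bgr [33. 40. 45.]
```

```bash
python3 -m handwheel '[[0.06,0.006,-0.01,0,0,0,-0.7],[0.06,0,0,0.023,0,0,0],[0.06,0,0,0.0235,0,0,0],[0.06,0,0,0,0,0,0],[0.06,0,0,0,0,0,0]]'; python3 -c "
from h import *
print(ctrl.get_state()['ft_force'])
im,d,W=grips()"
```

```text
time: 3.0
position: [0.5365, -0.1691, 0.1986]
tool_rot: [3.14, -0.049, 0.003]
ft_force: [1.0, -0.3, 0.4]
grip_width: 0.688
grip_force: 0.0
[ 0.95498093 -0.33030514  0.38533668]
tcp [ 0.5365 -0.1691  0.1986] rot [ 3.14e+00 -4.90e-02  3.00e-03] yaw 358.19
[235, 1, 36, 50, 1704] [ 0.6545 -0.1729  0.2265] [0.024 0.016 0.007] top 0.2279 bgr [110.  69.  50.]
[235, 127, 36, 52, 1779] [ 0.5954 -0.171   0.2267] [0.024 0.016 0.007] top 0.2279 bgr [ 46.  81. 140.]
[237, 246, 32, 15, 451] [ 0.5441 -0.1695  0.2261] [0.008 0.016 0.007] top 0.2272 bgr [30. 35. 38.]
```

```bash
python3 -m handwheel '[[0.0,0,0,0,0,0,0],[0.0,0,0,0,0,0,0],[0.0,0,0,0,0,0,0],[0.0,0,0,0,0,0,0],[0.0,0,0,0,0,0,0]]' 30; python3 -m handwheel '[[0.0,0,0,-0.003,0,0,0],[0.0,0,0,-0.006,0,0,0],[0.0,0,0,-0.006,0,0,0],[0.0,0,0,-0.005,0,0,0],[0.0,0,0,0,0,0,0]]'
```

```text
time: 3.68
position: [0.5356, -0.1696, 0.197]
tool_rot: [3.141, -0.051, -0.0]
ft_force: [-0.0, -0.4, -0.0]
grip_width: 0.202
grip_force: 0.0
time: 4.3
position: [0.536, -0.1697, 0.2177]
tool_rot: [3.141, -0.051, 0.002]
ft_force: [-0.3, -0.0, -2.3]
grip_width: 0.182
grip_force: 30.0
```

Run:
```python
from h import *
im,d=ctrl.get_image("side");W=world("side",d);X,Y,Z=[W[...,k] for k in range(3)]
hsv=cv2.cvtColor(im,cv2.COLOR_BGR2HSV)
cv2.imwrite("pics/lift1.png",cv2.resize(im[190:290,225:365],None,fx=5,fy=5,interpolation=cv2.INTER_CUBIC))
im,d,W=grips(zt=.235,zb=.262)
```

```text
tcp [ 0.5357 -0.1697  0.2173] rot [ 3.141e+00 -5.100e-02  1.000e-03] yaw 358.14
[215, 237, 76, 24, 1520] [ 0.5443 -0.1701  0.2477] [0.011 0.037 0.025] top 0.2465 bgr [26. 29. 31.]
```

View pics/lift1.png

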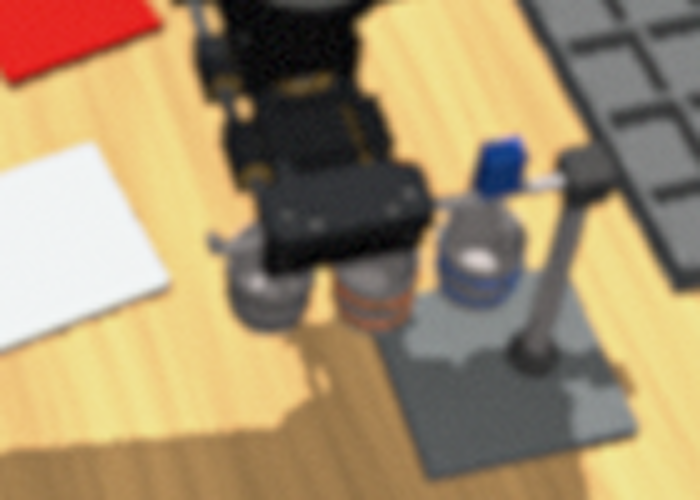

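The basket is lifted clear of its saddle, with the bail about 24 mm above the ridge. Now I'll draw it straight out along the arm.

```bash
python3 -m handwheel '[[0.0,-0.01,0,0,0,0,0],[0.0,-0.02,0,0,0,0,0],[0.0,-0.02,0,0,0,0,0],[0.0,-0.015,0,0,0,0,0],[0.0,-0.01,0,0,0,0,0],[0.0,0,0,0,0,0,0]]'
python3 - <<'E'
from h import *
s=ctrl.get_state();p=s["position"]
c,sn=np.cos(np.radians(3.1)),np.sin(np.radians(3.1))
post=np.array([.7038,.1823])
for dist in(200,50,110):print(dist,(post-dist/1000*np.array([c,sn])).round(4))
im,d=ctrl.get_image("top");W=world("top",d)
E
```

```text
time: 5.15
position: [0.4602, -0.1674, 0.2172]
tool_rot: [3.14, -0.052, 0.0]
ft_force: [0.6, 0.1, -2.5]
grip_width: 0.183
grip_force: 30.0
200 [0.5041 0.1715]
50 [0.6539 0.1796]
110 [0.594  0.1764]
```

```bash
python3 -m handwheel '[[0.0,0,0,0,0,0,-5],[0.0,0.0078,-0.018,0.002,0,0,0],[0.0,0.0078,-0.05,0.002,0,0,0],[0.0,0.0078,-0.05,0.002,0,0,0],[0.0,0.0078,-0.05,0.002,0,0,0],[0.0,0.0078,-0.05,0.002,0,0,0],[0.0,0.0078,-0.05,0.002,0,0,0],[0.0,0.0078,-0.05,0.002,0,0,0],[0.0,0.0078,-0.018,0.0015,0,0,0],[0.0,0,0,0,0,0,0],[0.0,0,0,0,0,0,0]]'
python3 - <<'E'
from h import *
s=ctrl.get_state();i=ctrl.camera_info("wrist");im,d=ctrl.get_image("wrist");W=wworld(d,i);X,Y,Z=[W[...,k] for k in range(3)]
hsv=cv2.cvtColor(im,cv2.COLOR_BGR2HSV)
print(s["position"],s["tool_rot"])
ok=(d>0)&(hsv[...,1]>80)
bar(W,ok&(X>.55)&(X<.69)&(Y>.1)&(Y<.25)&(Z>.16)&(Z<.192),"brass")
bar(W,ok&(X>.61)&(X<.635)&(Y>.1)&(Y<.25)&(Z>.15)&(Z<.2),"ridge 80")
bar(W,ok&(X>.60)&(X<.61)&(Y>.1)&(Y<.25)&(Z>.15)&(Z<.2),"ridge")
bar(W,ok&(X>.55)&(X<.58)&(Y>.1)&(Y<.25)&(Z>.15)&(Z<.2),"tip")
q=W[(d>0)&(X>.68)&(X<.74)&(abs(Y-.18)<.03)&(Z>.204)&(Z<.222)];print("post",len(q),((q.min(0)+q.max(0))/2),np.ptp(q,0),q.mean(0))
for zz in(.17,.174,.178): print(zz, end=" ")
cv2.imwrite("pics/w2.png",im)
np.savez("w2.npz",im=im,d=d,R=i["R"],t=i["t"],K=i["intrinsics"])
E
```

```text
time: 6.58
position: [0.5048, 0.1708, 0.2013]
tool_rot: [3.14, 0.085, -0.001]
ft_force: [-0.4, -0.2, -1.8]
grip_width: 0.181
grip_force: 30.0
[0.50479552 0.17084041 0.20128551] [ 3.14015119e+00  8.45135489e-02 -9.55974957e-04]
brass 1866 yaw 2.65 pt [0.607  0.1797] x [0.561 0.657] z [0.1749 0.1772 0.1791]
ridge 80 504 yaw 3.95 pt [0.6226 0.1803] x [0.61  0.635] z [0.1755 0.1774 0.1785]
ridge 191 yaw 12.69 pt [0.6063 0.1798] x [0.6  0.61] z [0.1753 0.1769 0.1783]
tip 410 yaw 3.58 pt [0.5705 0.178 ] x [0.561 0.58 ] z [0.1763 0.1783 0.1873]Traceback (most recent call last):
  File "<stdin>", line 10, in <module>
    return umr_minimum(a, axis, None, out, keepdims, initial, where)
ValueError: zero-size array to reduction operation minimum which has no identity
```

```bash
python3 -m handwheel '[[0.0,0,-0.0035,-0.001,0,0,0],[0.0,0.02,0,0,0,0,0],[0.0,0.025,0,0,0,0,0],[0.0,0.03,0,0,0,0,0],[0.0,0.03,0,0,0,0,0],[0.0,0.025,0,0,0,0,0],[0.0,0.02,0,0,0,0,0],[0.0,0,0,0,0,0,0],[0.0,0,0,0,0,0,0]]'
python3 - <<'E'
from h import *
s=ctrl.get_state();i=ctrl.camera_info("wrist");im,d=ctrl.get_image("wrist");W=wworld(d,i);X,Y,Z=[W[...,k] for k in range(3)]
print(s["position"],s["tool_rot"],s["ft_force"])
q=W[(d>0)&(X>.68)&(X<.74)&(abs(Y-.18)<.03)&(Z>.206)&(Z<.222)]
if len(q): print("post",len(q),((q.min(0)+q.max(0))/2),np.ptp(q,0))
im2,d2=ctrl.get_image("side")
a=cv2.resize(im,(480,360));b=cv2.resize(im2[110:230,220:330],(320,350),interpolation=cv2.INTER_CUBIC)
o=np.zeros((360,800,3),np.uint8);o[:,:480]=a;o[:350,480:]=b;cv2.imwrite("pics/in1.png",o)
E
```

```text
time: 7.75
position: [0.6535, 0.1833, 0.2025]
tool_rot: [3.14, 0.086, -0.001]
ft_force: [0.2, 0.6, -1.7]
grip_width: 0.182
grip_force: 30.0
[0.65349194 0.18334954 0.20246062] [ 3.14026274e+00  8.58183493e-02 -1.29426536e-03] [ 0.15090112  0.60204548 -1.73846218]
post 769 [0.70614444 0.18454836 0.20970223] [0.01612809 0.01583818 0.00736402]
```

View pics/in1.png

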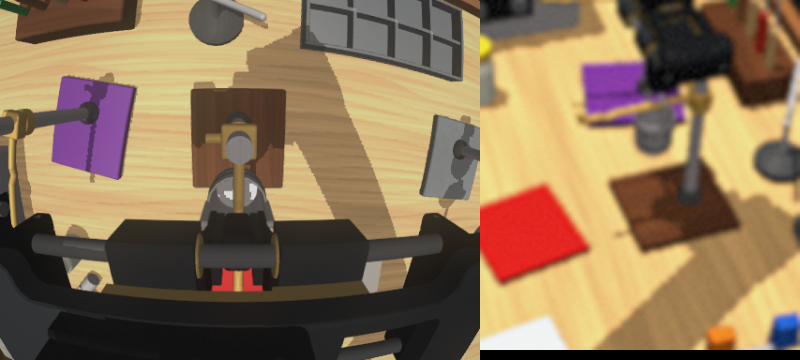

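```bash
python3 -m handwheel '[[0.0,0.0015,0.001,0.005,0,0,0],[0.0,0,0,0.006,0,0,0],[0.0,0,0,0.004,0,0,0],[0.0,0,0,0.001,0,0,0],[0.0,0,0,0,0,0,0]]'; python3 -m handwheel '[[0.0,0,0,0.002,0,0,0],[0.0,0,0,0,0,0,0]]'; python3 -m handwheel '[[0.0,0,0,0.002,0,0,0],[0.0,0,0,0,0,0,0]]'
```

```text
time: 8.48
position: [0.6557, 0.1826, 0.1865]
tool_rot: [3.14, 0.086, -0.0]
ft_force: [0.2, 0.0, -2.0]
grip_width: 0.179
grip_force: 30.0
time: 8.72
position: [0.6557, 0.1825, 0.1844]
tool_rot: [3.14, 0.086, -0.0]
ft_force: [-0.1, 0.1, -1.8]
grip_width: 0.181
grip_force: 30.0
time: 8.98
position: [0.6557, 0.1825, 0.1824]
tool_rot: [3.14, 0.086, -0.0]
ft_force: [-0.7, 0.4, -2.2]
grip_width: 0.183
grip_force: 30.0
```

```bash
python3 -m handwheel '[[0.0,0,0,0.002,0,0,0],[0.0,0,0,0,0,0,0]]'; python3 -m handwheel '[[0.0,0,0,0.002,0,0,0],[0.0,0,0,0,0,0,0]]'
```

```text
time: 9.22
position: [0.6559, 0.1826, 0.1809]
tool_rot: [-3.14, -0.086, -0.001]
ft_force: [-0.3, -0.5, 0.2]
grip_width: 0.182
grip_force: 30.0
time: 9.48
position: [0.6561, 0.1827, 0.1792]
tool_rot: [-3.14, -0.086, -0.002]
ft_force: [-0.4, -0.9, 3.5]
grip_width: 0.181
grip_force: 30.0
```

```bash
python3 -m handwheel '[[0.0,0,0,0.0017,0,0,0],[0.0,0,0,0,0,0,0],[0.0,0,0,0,0,0,0],[0.0,0,0,0,0,0,0],[0.0,0,0,0,0,0,0]]'; python3 -m handwheel '[[0.0,0,0,0,0,0,0],[0.0,0,0,0,0,0,0],[0.0,0,0,0,0,0,0],[0.0,0,0,0,0,0,0]]'; python3 -m handwheel '[[0.0,0,0,-0.0015,0,0,0],[0.0,0,0,-0.0015,0,0,0],[0.0,0,0,-0.0005,0,0,0],[0.0,0,0,0,0,0,0]]'
```

```text
time: 10.1
position: [0.6561, 0.1827, 0.1777]
tool_rot: [-3.14, -0.086, -0.002]
ft_force: [-0.9, 0.0, 6.7]
grip_width: 0.178
grip_force: 30.0
time: 10.6
position: [0.6561, 0.1827, 0.1777]
tool_rot: [-3.14, -0.086, -0.002]
ft_force: [-0.9, -0.1, 5.9]
grip_width: 0.185
grip_force: 30.0
time: 11.1
position: [0.656, 0.1826, 0.1801]
tool_rot: [-3.14, -0.086, -0.001]
ft_force: [0.9, 0.0, 2.0]
grip_width: 0.18
grip_force: 30.0
```

```bash
python3 -m handwheel '[[0.0,0,0,-0.001,0,0,0],[0.05,0,0,0,0,0,0],[0.05,0,0,0,0,0,0],[0.05,0,0,0,0,0,0]]'; python3 -m handwheel '[[0.05,0,0,-0.005,0,0,0],[0.05,0,0,-0.02,0,0,0],[0.05,0,0,-0.04,0,0,0],[0.05,0,0,-0.01,0,0,0]]'
python3 - <<'E'
from h import *
im,d,W=grips(.6,.7,.14,.22,.2,.222)
im2,_=ctrl.get_image("side");cv2.imwrite("pics/rel1.png",cv2.resize(im2[110:270,220:360],None,fx=3.5,fy=3.5,interpolation=cv2.INTER_CUBIC))
E
```

```text
time: 11.6
position: [0.6553, 0.1825, 0.181]
tool_rot: [3.14, 0.086, -0.002]
ft_force: [-0.0, -0.3, 0.4]
grip_width: 0.439
grip_force: 0.0
time: 12.1
position: [0.657, 0.1837, 0.2611]
tool_rot: [-3.138, -0.086, -0.009]
ft_force: [0.1, 0.1, -0.4]
grip_width: 0.574
grip_force: 0.0
tcp [0.657  0.1837 0.2611] rot [-3.138 -0.086 -0.009] yaw 3.14
[244, 198, 21, 33, 669] [0.657  0.1822 0.2071] [0.024 0.016 0.014] top 0.2117 bgr [40. 47. 56.]
```

View pics/rel1.png

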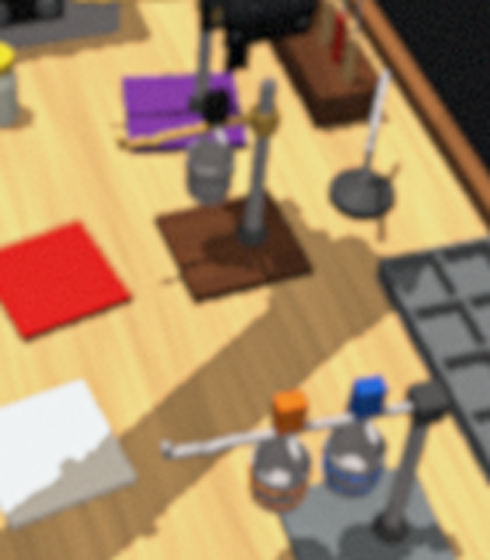

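Black hangs upright in the inner brass saddle, at about (215,105) in the crop. Next is orange.

```bash
python3 -m handwheel '[[0.05,0,0,0,0,0,5],[0.05,-0.00625,0.0185,0.001,0,0,0],[0.05,-0.00625,0.055,0.001,0,0,0],[0.05,-0.00625,0.055,0.001,0,0,0],[0.05,-0.00625,0.055,0.002,0,0,0],[0.05,-0.00625,0.055,0.002,0,0,0],[0.05,-0.00625,0.055,0.002,0,0,0],[0.05,-0.00625,0.045,0.001,0,0,0],[0.05,-0.00625,0.0185,0.001,0,0,0],[0.05,0,0,0,0,0,0],[0.05,0,0,0,0,0,0]]'; python3 -c "
from h import *
grips()"
```

```text
time: 13.58
position: [0.5947, -0.1695, 0.2454]
tool_rot: [-3.14, 0.045, -0.0]
ft_force: [0.4, 0.6, 1.0]
grip_width: 0.575
grip_force: 0.0
tcp [ 0.5947 -0.1695  0.2454] rot [-3.14   0.045 -0.   ] yaw 358.35
[242, 119, 27, 40, 1018] [ 0.6554 -0.1729  0.2263] [0.024 0.016 0.007] top 0.2279 bgr [108.  66.  48.]
[243, 212, 25, 35, 800] [ 0.5957 -0.1712  0.2266] [0.023 0.016 0.008] top 0.2278 bgr [ 46.  81. 139.]
```

```bash
python3 -m handwheel '[[0.05,0.001,0.0015,0.02,0,0,0],[0.05,0,0,0.022,0,0,0],[0.05,0,0,0.0055,0,0,0],[0.0,0,0,0,0,0,0],[0.0,0,0,0,0,0,0],[0.0,0,0,0,0,0,0],[0.0,0,0,0,0,0,0],[0.0,0,0,0,0,0,0],[0.0,0,0,0,0,0,0]]' 30
```

```text
time: 14.75
position: [0.5956, -0.1733, 0.1985]
tool_rot: [-3.141, 0.05, -0.002]
ft_force: [0.1, 3.0, 4.2]
grip_width: 0.181
grip_force: 30.0
```

```bash
python3 -m handwheel '[[0.0,0,0,-0.003,0,0,0],[0.0,0,0,-0.006,0,0,0],[0.0,0,0,-0.006,0,0,0],[0.0,0,0,-0.005,0,0,0],[0.0,0,0,0,0,0,0]]'
```

```text
time: 15.38
position: [0.5954, -0.1743, 0.2184]
tool_rot: [3.141, -0.051, 0.001]
ft_force: [1.0, -0.6, -2.3]
grip_width: 0.184
grip_force: 30.0
```

```bash
python3 -m handwheel '[[0.0,-0.01,-0.0015,0,0,0,0],[0.0,-0.02,-0.0015,0,0,0,0],[0.0,-0.03,0,0,0,0,0],[0.0,-0.03,0,0,0,0,0],[0.0,-0.025,0,0,0,0,0],[0.0,-0.015,0,0,0,0,0],[0.0,-0.005,0,0,0,0,0],[0.0,0,0,0,0,0,0]]'
```

```text
time: 16.38
position: [0.4601, -0.1668, 0.2179]
tool_rot: [3.14, -0.051, 0.0]
ft_force: [-0.2, -0.5, -1.3]
grip_width: 0.184
grip_force: 30.0
```

```bash
python3 -m handwheel '[[0.0,0,0,0,0,0,-5],[0.0,0.0078,-0.019,0.002,0,0,0],[0.0,0.0078,-0.05,0.002,0,0,0],[0.0,0.0078,-0.05,0.002,0,0,0],[0.0,0.0078,-0.05,0.002,0,0,0],[0.0,0.0078,-0.05,0.002,0,0,0],[0.0,0.0078,-0.05,0.002,0,0,0],[0.0,0.0078,-0.05,0.002,0,0,0],[0.0,0.0078,-0.019,0.002,0,0,0],[0.0,0,0,0,0,0,0],[0.0,0,0,0,0,0,0]]'; python3 -c "
from h import *
im,d,W=grips(.6,.7,.14,.22,.2,.222)
X,Y,Z=[W[...,k] for k in range(3)];h=cv2.cvtColor(im,cv2.COLOR_BGR2HSV)
bar(W,(d>0)&(h[...,1]>80)&(X>.555)&(X<.64)&(Y>.1)&(Y<.25)&(Z>.16)&(Z<.19),'brass')"
```

```text
time: 17.75
position: [0.5042, 0.1733, 0.2015]
tool_rot: [3.14, 0.085, -0.001]
ft_force: [-0.3, -0.1, -2.1]
grip_width: 0.187
grip_force: 30.0
tcp [0.5042 0.1733 0.2015] rot [ 3.14e+00  8.50e-02 -1.00e-03] yaw 3.1
brass 1609 yaw 2.53 pt [0.5996 0.1794] x [0.561 0.64 ] z [0.174  0.1763 0.1787]
```

```bash
python3 -m handwheel '[[0.0,0.012,-0.001,0,0,0,0],[0.0,0.025,0,0,0,0,0],[0.0,0.03,0,0,0,0,0],[0.0,0.02,0,0,0,0,0],[0.0,0.0055,0,0.003,0,0,0],[0.0,0,0,0.005,0,0,0],[0.0,0,0,0.004,0,0,0],[0.0,0,0,0.002,0,0,0],[0.0,0,0,0,0,0,0]]';  python3 -m handwheel '[[0.0,0,0,0.002,0,0,0],[0.0,0,0,0.001,0,0,0],[0.0,0,0,0,0,0,0]]'; python3 -m handwheel '[[0.0,0,0,0.0015,0,0,0],[0.0,0,0,0,0,0,0]]'
```

```text
time: 18.92
position: [0.5961, 0.18, 0.1878]
tool_rot: [3.14, 0.086, 0.0]
ft_force: [-0.5, 1.1, -2.1]
grip_width: 0.181
grip_force: 30.0
time: 19.3
position: [0.5963, 0.1801, 0.1847]
tool_rot: [3.14, 0.086, -0.0]
ft_force: [-0.3, 0.2, -1.8]
grip_width: 0.183
grip_force: 30.0
time: 19.55
position: [0.5963, 0.1801, 0.1832]
tool_rot: [3.14, 0.086, -0.0]
ft_force: [0.3, -0.6, -1.3]
grip_width: 0.176
grip_force: 30.0
```

```bash
python3 -m handwheel '[[0.0,0,0,0.002,0,0,0],[0.0,0,0,0,0,0,0]]'; python3 -m handwheel '[[0.0,0,0,0.002,0,0,0],[0.0,0,0,0,0,0,0]]'
```

```text
time: 19.8
position: [0.5965, 0.1803, 0.1814]
tool_rot: [-3.14, -0.086, -0.0]
ft_force: [0.3, 1.2, -0.9]
grip_width: 0.181
grip_force: 30.0
time: 20.05
position: [0.5966, 0.1802, 0.1796]
tool_rot: [-3.14, -0.086, -0.001]
ft_force: [0.5, 0.6, 1.3]
grip_width: 0.185
grip_force: 30.0
```

```bash
python3 -m handwheel '[[0.0,0,0,0.0016,0,0,0],[0.0,0,0,0.0008,0,0,0],[0.0,0,0,0,0,0,0],[0.0,0,0,0,0,0,0]]';  python3 -m handwheel '[[0.0,0,0,0.0003,0,0,0],[0.0,0,0,0,0,0,0],[0.0,0,0,0,0,0,0],[0.0,0,0,0,0,0,0],[0.0,0,0,0,0,0,0],[0.0,0,0,0,0,0,0]]'
```

```text
time: 20.55
position: [0.5966, 0.1803, 0.1773]
tool_rot: [-3.14, -0.086, -0.001]
ft_force: [-0.2, -1.0, 3.5]
grip_width: 0.182
grip_force: 30.0
time: 21.3
position: [0.5966, 0.1802, 0.1767]
tool_rot: [-3.14, -0.086, -0.001]
ft_force: [0.7, -0.3, 5.1]
grip_width: 0.182
grip_force: 30.0
```

```bash
python3 -m handwheel '[[0.0,0,0,0.0008,0,0,0],[0.0,0,0,0,0,0,0],[0.0,0,0,0,0,0,0],[0.0,0,0,0,0,0,0],[0.0,0,0,0,0,0,0],[0.0,0,0,0,0,0,0],[0.0,0,0,0,0,0,0]]';  python3 -m handwheel '[[0.0,0,0,-0.0015,0,0,0],[0.0,0,0,-0.0015,0,0,0],[0.0,0,0,-0.0008,0,0,0],[0.0,0,0,0,0,0,0]]'
```

```text
time: 22.18
position: [0.5966, 0.1802, 0.1761]
tool_rot: [-3.14, -0.086, -0.001]
ft_force: [0.9, 0.3, 5.0]
grip_width: 0.181
grip_force: 30.0
time: 22.68
position: [0.5964, 0.1801, 0.1793]
tool_rot: [3.14, 0.086, -0.0]
ft_force: [2.2, -0.0, 1.3]
grip_width: 0.183
grip_force: 30.0
```

```bash
python3 -m handwheel '[[0.0,0,0,-0.0007,0,0,0],[0.05,0,0,0,0,0,0],[0.05,0,0,0,0,0,0],[0.05,0,0,0,0,0,0],[0.05,0,0,-0.005,0,0,0],[0.05,0,0,-0.02,0,0,0],[0.05,0,0,-0.04,0,0,0],[0.05,0,0,-0.01,0,0,0]]'
python3 - <<'E'
from h import *
im,d,W=grips(.56,.7,.14,.22,.195,.222)
im2,_=ctrl.get_image("side");cv2.imwrite("pics/rel2.png",cv2.resize(im2[110:270,220:360],None,fx=3.5,fy=3.5,interpolation=cv2.INTER_CUBIC))
E
```

```text
time: 23.68
position: [0.5977, 0.1814, 0.2596]
tool_rot: [-3.139, -0.086, -0.009]
ft_force: [0.6, 0.7, -0.5]
grip_width: 0.574
grip_force: 0.0
tcp [0.5977 0.1814 0.2596] rot [-3.139 -0.086 -0.009] yaw 3.15
[249, 77, 15, 5, 63] [0.6988 0.1843 0.2041] [0.002 0.01  0.017] top 0.2093 bgr [85. 88. 93.]
[244, 121, 23, 34, 750] [0.6565 0.1825 0.2099] [0.024 0.017 0.006] top 0.2105 bgr [36. 43. 48.]
[243, 197, 21, 35, 691] [0.5966 0.1806 0.2038] [0.024 0.016 0.017] top 0.21 bgr [ 51.  90. 156.]
```

View pics/rel2.png

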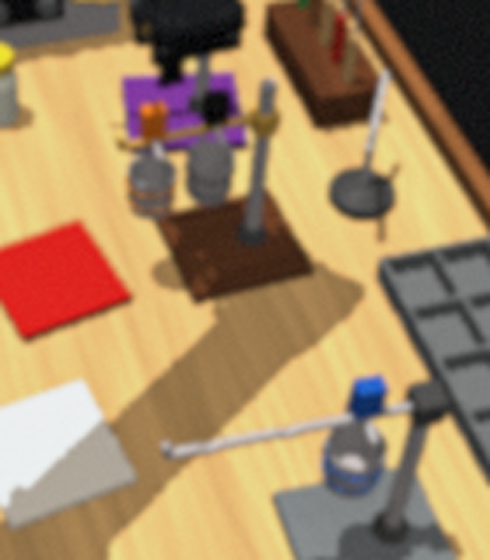

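Orange and black both hang upright on the brass hook, at (152,120) and (215,105). Now for blue.

```bash
python3 -m handwheel '[[0.05,0,0,0,0,0,5],[0.05,0.00875,0.018,0.001,0,0,0],[0.05,0.00875,0.052,0.001,0,0,0],[0.05,0.00875,0.054,0.001,0,0,0],[0.05,0.00875,0.054,0.002,0,0,0],[0.05,0.00875,0.054,0.001,0,0,0],[0.05,0.00875,0.054,0.001,0,0,0],[0.05,0.00875,0.045,0.001,0,0,0],[0.05,0.00875,0.021,0,0,0,0],[0.05,0,0,0,0,0,0],[0.05,0,0,0,0,0,0],[0.05,0,0,0,0,0,0]]'; python3 -c "
from h import *
grips()"
```

```text
time: 25.28
position: [0.6551, -0.1709, 0.2478]
tool_rot: [-3.141, 0.044, -0.001]
ft_force: [-0.2, 1.0, 0.2]
grip_width: 0.577
grip_force: 0.0
tcp [ 0.6551 -0.1709  0.2478] rot [-3.141e+00  4.400e-02 -1.000e-03] yaw 358.38
[244, 212, 24, 34, 790] [ 0.6557 -0.1731  0.2264] [0.023 0.016 0.008] top 0.2279 bgr [106.  65.  50.]
```

```bash
python3 -m handwheel '[[0.05,0.0005,0,0.02,0,0,0],[0.05,0,0,0.02,0,0,0],[0.05,0,0,0.0085,0,0,0],[0.05,0,0,0,0,0,0]]'
```

```text
time: 25.82
position: [0.6547, -0.174, 0.1974]
tool_rot: [-3.141, 0.051, 0.003]
ft_force: [-0.9, -0.3, 0.1]
grip_width: 0.577
grip_force: 0.0
```

```bash
python3 -m handwheel '[[0.0,0.0005,-0.001,-0.0005,0,0,0],[0.0,0,0,0,0,0,0],[0.0,0,0,0,0,0,0],[0.0,0,0,0,0,0,0],[0.0,0,0,0,0,0,0],[0.0,0,0,0,0,0,0]]' 30; python3 -m handwheel '[[0.0,0,0,-0.003,0,0,0],[0.0,0,0,-0.006,0,0,0],[0.0,0,0,-0.006,0,0,0],[0.0,0,0,-0.005,0,0,0],[0.0,0,0,0,0,0,0]]'
```

```text
time: 26.58
position: [0.656, -0.1729, 0.1995]
tool_rot: [3.141, -0.051, 0.0]
ft_force: [0.1, 0.8, 1.0]
grip_width: 0.182
grip_force: 30.0
time: 27.2
position: [0.6563, -0.1729, 0.22]
tool_rot: [3.141, -0.051, 0.002]
ft_force: [-0.2, -0.7, -1.6]
grip_width: 0.179
grip_force: 30.0
```

```bash
python3 -m handwheel '[[0.0,-0.01,0,0,0,0,0],[0.0,-0.02,0,0,0,0,0],[0.0,-0.03,0,0,0,0,0],[0.0,-0.035,0,0,0,0,0],[0.0,-0.035,0,0,0,0,0],[0.0,-0.03,0,0,0,0,0],[0.0,-0.02,0,0,0,0,0],[0.0,-0.015,0,0,0,0,0],[0.0,0,0,0,0,0,0]]'
```

```text
time: 28.32
position: [0.4596, -0.1669, 0.2191]
tool_rot: [3.139, -0.054, -0.002]
ft_force: [-0.2, -0.3, -2.2]
grip_width: 0.185
grip_force: 30.0
```

```bash
python3 -m handwheel '[[0.0,-0.004,-0.025,0,0,0,0],[0.0,-0.005,-0.05,0,0,0,0],[0.0,-0.005,-0.05,0,0,0,0],[0.0,-0.005,-0.0245,0.005,0,0,0],[0.0,0,0,0.035,0,0,0],[0.0,0,0,0.035,0,0,0],[0.0,0,0,0.02,0,0,0],[0.0,0,0,0.01,0,0,0],[0.0,0,0,0,0,0,0],[0.0,0,0,0,0,0,0]]'
python3 - <<'E'
from h import *
s=ctrl.get_state();i=ctrl.camera_info("wrist");im,d=ctrl.get_image("wrist");W=wworld(d,i);X,Y,Z=[W[...,k] for k in range(3)]
print(s["position"],s["tool_rot"],s["ft_force"])
im2,d2=ctrl.get_image("side")
b=cv2.resize(im2[170:290,170:310],(600,514),interpolation=cv2.INTER_CUBIC);cv2.imwrite("pics/tile.png",b)
E
```

```text
time: 29.58
position: [0.4477, -0.0167, 0.1151]
tool_rot: [3.141, -0.051, 0.002]
ft_force: [0.2, 0.4, -2.5]
grip_width: 0.181
grip_force: 30.0
[ 0.44770913 -0.01672089  0.11510916] [ 3.14083957e+00 -5.13918964e-02  2.21989506e-03] [ 0.21055145  0.37499015 -2.52301829]
```

View pics/tile.png

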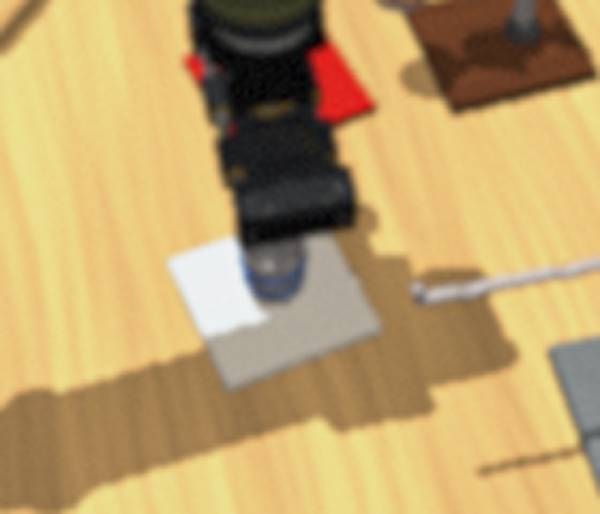

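The basket is over the middle of the white tile, about 13 mm up. I'll lower it by feel.

```bash
python3 -m handwheel '[[0.0,-0.001,0,0.005,0,0,0],[0.0,0,0,0.004,0,0,0],[0.0,0,0,0.002,0,0,0],[0.0,0,0,0,0,0,0]]'; python3 -m handwheel '[[0.0,0,0,0.001,0,0,0],[0.0,0,0,0.001,0,0,0],[0.0,0,0,0,0,0,0]]'
```

```text
time: 30.18
position: [0.4457, -0.0165, 0.1031]
tool_rot: [-3.141, 0.051, 0.001]
ft_force: [-0.4, 0.7, -1.7]
grip_width: 0.182
grip_force: 30.0
time: 30.55
position: [0.4464, -0.0165, 0.1025]
tool_rot: [3.141, -0.051, 0.0]
ft_force: [-2.9, 0.6, 8.1]
grip_width: 0.18
grip_force: 30.0
```

```bash
python3 -m handwheel '[[0.0,0,0,-0.001,0,0,0],[0.0,0,0,0,0,0,0],[0.0,0,0,0,0,0,0]]'; python3 -m handwheel '[[0.05,0,0,0,0,0,0],[0.05,0,0,0,0,0,0],[0.05,0,0,0,0,0,0],[0.05,0,0,0,0,0,0],[0.05,0,0,-0.005,0,0,0],[0.05,0,0,-0.02,0,0,0],[0.05,0,0,-0.04,0,0,0],[0.05,0,0,-0.04,0,0,0],[0.05,0,0,-0.03,0,0,0],[0.05,0,0,0,0,0,0],[0.05,0,0,0,0,0,0]]'
python3 - <<'E'
from h import *
im,d,W=grips(.4,.5,-.07,.05,.1,.15)
im2,_=ctrl.get_image("side");cv2.imwrite("pics/end.png",cv2.resize(im2[110:290,200:360],None,fx=3.3,fy=3.3,interpolation=cv2.INTER_CUBIC))
E
```

```text
time: 30.92
position: [0.4461, -0.0166, 0.1025]
tool_rot: [3.141, -0.051, 0.001]
ft_force: [0.2, 0.6, 1.4]
grip_width: 0.182
grip_force: 30.0
time: 32.3
position: [0.4455, -0.0165, 0.2367]
tool_rot: [3.141, -0.051, -0.001]
ft_force: [0.6, -0.1, -0.4]
grip_width: 0.576
grip_force: 0.0
tcp [ 0.4455 -0.0165  0.2367] rot [ 3.141e+00 -5.100e-02 -1.000e-03] yaw 358.15
[244, 176, 18, 31, 493] [ 0.4457 -0.017   0.1173] [0.024 0.016 0.031] top 0.1307 bgr [104.  68.  54.]
```

View pics/end.png

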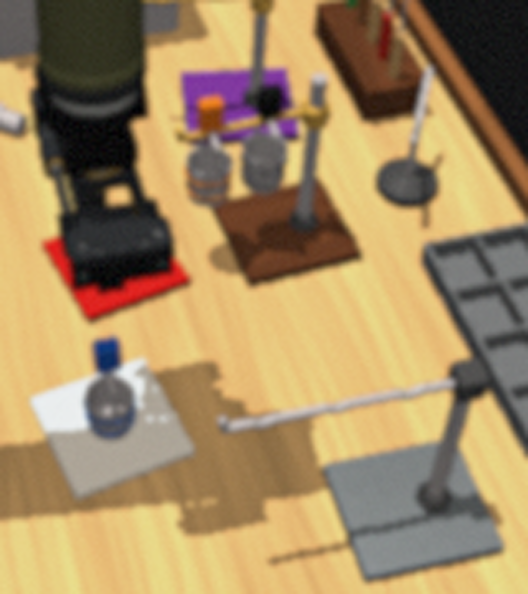

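Blue stands upright in the middle of the tile at (110,400). Black and orange hang on the brass hook, the steel hook is empty and the gripper is clear.

```bash
python3 -c "
from bench import ctrl
print(ctrl.close_job())"
```

```text
the job is handed in; nothing more can be done
None
```

I handed the job in at about 32 s: blue stands upright in the middle of the white tile, with black (inner saddle) and orange (outer saddle) pushed home and hanging on the brass hook. No verdict came back.

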